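# Pack the spare parts and put the meter away

### The arm

A 6-joint arm with a two-finger parallel gripper is mounted at the origin on the work surface. World frame = base frame: x ahead of the robot, y to its left, z up, the work surface at z = 0. Lengths are in mm, angles in rad, forces in N, time in s.
With the tool pointing down it reaches from about 350 to 775 mm from the base axis. Payload 7.3 kg.
Tool frame: the origin (TCP) lies at the very end of the fingers, on their centre line; the grasp point (between the pads) lies 19 mm behind it; z points along the fingers, y is the line along which they close (so a half turn about z gives the same grasp; the last joint's range is limited). The gripper opens to 92 mm and grips with 3 to 60 N. Pads are 19 mm wide; open, the fingers measure 130 mm over their backs; the gripper's body (75 mm by 190 mm) begins 47 mm behind the grasp point.
Start: joints at [-1.434, 0.342, 1.524, -0, 1.275, -0.146], TCP at [146.521, -504.159, 226.741] pointing down, gripper open.
Joint ranges: [-2.53, 2.53], [-0.77, 2.02], [0.04, 2.7], [-1, 4.14], [0.28, 2.66], [-3.11, 3.11]. Speed limits (rad/s): [2.57, 2.57, 3.14, 3.14, 3.14, 3.14].

### API

Orientations are given as a rotation vector (axis times angle).
In Python, from plant import r gives the robot as it stands. The module is installed in compiled form; this text tells all that it offers.
- The arm moves only by the tool step_arm, never from a script. Its argument "series" is one flat list of numbers, 6 for each row, row after row: the shift along the tool's x, y, z in units of 40 mm (1.0 is 40 mm), then the turn, a rotation vector about the tool's x, y, z in units of 6 degrees (1.0 is 6 degrees). In form: [x, y, z, wx, wy, wz, x, y, z, wx, wy, wz, ...]. A call has 1 to 12 rows; each row is the pose to reach, as a shift and turn from the pose commanded when the call began, along the tool's axes at that moment; what a row does not reach only later rows make up. A row lasts 1/10 s, in which the tool goes at most 50 mm and 8.59 degrees, less where a joint would pass 70% of its speed; a pose out of reach is approached as far as the arm can. A call with a gripper value outside its range is refused whole. "claw" is the finger opening in mm, from 0 to 91.8, set as the call begins (left out, the last holds). The fingers move at their own pace and stop on an object; "force" is the grip in N (left out, the last holds). Time passes only in rows, so rows that repeat a pose let the fingers close. It gives the time, the measured TCP pose, the force, the opening and the grip force at its end, in the units of the state.
- r.read_state(): the state, without advancing time (a new reading comes with each control period).
- r.grab_frame(name): name is "side" or "top" or "wrist"; returns (picture, depth): 420x560x3 uint8, red, green, blue; 420x560 float32, mm along the optical axis (not along the pixel's ray), 0 where there is no reading.
- r.get_calibration(name): a dict with "fx", "fy", "cx", "cy" (pixels), "R" (3x3) and "t" (3): a world point X has camera coordinates R X + t. Camera axes: x right, y down, z forward; pixel columns grow to the right and rows downward; lengths in mm; the calibration is good to about 2 mm. A picture is of the moment at which its call begins: read the wrist's pose just before it. get_calibration takes no time and is no camera call; for the wrist camera it gives the pose at the moment of the call.
- r.job_done(): hands the job in; it is judged then, once.
Trained networks look in the newest picture that a camera, given by its name, has taken for a name from the list of things; names that differ only in an ending like _2 or _b are one class to them, and where a whole thing is asked for, a point or a joint stands for the part that bears it (a point fixed in the world has none). Each returns a list of dicts, best first, with "conf" (0 to 1); they miss things now and then, are a little off and sometimes report something else, mostly with a low value. They report only what shows in the picture. A call takes as long as a camera call.
- r.cut_out(camera, query): "pixels" (420x560 bool, what is visible of it) and "position" ([column, row] in pixels, amid what is visible of it).
- r.place_of(camera, query): "position" ([column, row] in pixels: a listed point, or the origin of a listed thing).
The state is a dict: "clock": time; "qpos": joint angles; "joint_velocities": joint speeds; "joint_efforts": joint torques, N m; "tool_pos": TCP position; "orientation": TCP orientation; "force": force on the tool from outside, world axes, zero at the start; "ft_torque": the same for the moment, N m; "finger_gap": finger opening in mm; "grasp_force": force on a finger pad.
Only numpy, scipy, OpenCV 4.12 (cv2) and the standard library are available. Lean on these libraries where they do the work, as an engineer would, in place of code of your own. Each camera call takes 0.05 s, during which the arm holds its last target. There are 200 camera calls.

### The job

Clear the electronics bench: pack every loose spare part (transformer, relay, die-cast case, heat sink, capacitor, solder spool - whichever are there) into the low cardboard carton, all standing upright and flat on its bottom in one row, nothing stacked; the blocks only all fit with their wide sides across the carton. Lay the pocket meter flat, display up, in the open drawer and slide the drawer fully shut, and leave the mug, tape roll and screwdriver where they are.

Things in the scene. Friction and masses are not known exactly. Their poses are not given: they have to be found in the camera images.
- carton: Low open cardboard carton fixed to the bench, 250 x 66 x 22 mm outside, walls and floor 4 mm thick, so 242 x 58 mm inside with the inner floor 4 mm above the bench. Origin at the centre of its underside, x along its length. It takes one row of parts, with each block's wide side across the carton.
- transformer: Small mains transformer, dark laminated core with a copper winding showing; a block 40 (its x, thin side) x 54 (its y, wide side) x 46 mm high. Stands upright on the bench at the start; origin at the centre of its underside, z up. Loose; may be absent (None throughout).
- relay: Power relay under a clear cover on a black base; a block 34 (its x, thin side) x 50 (its y, wide side) x 50 mm high. Stands upright on the bench at the start; origin at the centre of its underside, z up. Loose; may be absent (None throughout).
- diecast: Bare aluminium die-cast case with a lid; a block 36 (its x, thin side) x 54 (its y, wide side) x 44 mm high. Stands upright on the bench at the start; origin at the centre of its underside, z up. Loose; may be absent (None throughout).
- heatsink: Dark finned heat sink, fins upright; a block 34 (its x, thin side) x 52 (its y, wide side) x 45 mm high. Stands upright on the bench at the start; origin at the centre of its underside, z up. Loose; may be absent (None throughout).
- capacitor: Black can capacitor, a standing cylinder with bright top and two terminals; diameter 38, height 52 mm. Stands upright on the bench at the start; origin at the centre of its underside, z up. Loose; may be absent (None throughout).
- spool: White spool wound with solder wire, a standing cylinder; diameter 46, height 46 mm. Stands upright on the bench at the start; origin at the centre of its underside, z up. Loose; may be absent (None throughout).
- meter: Black pocket multimeter lying on its back (display up), 92 (x) x 46 (y) x 24 (z) mm, loose. Origin at the centre of its underside.
- cab_drawer0 (a joint): Drawer of the low grey bench cabinet (cabinet 240 deep x 200 wide x 90 mm high, fixed to the bench): how far it is pulled out in m, 0 shut, up to 0.165. It starts about 0.13 to 0.16 open. Light sliding friction (about 1 N) and some damping; it stays where it is left and has no latch.
- drawer_floor (a point): Centre of the drawer's inner floor, 22 mm above the bench; moves with the drawer. x points into the cabinet (shutting), z up. Inside: 195 (x) x 158 (y) mm, centred here; side walls 46 mm high above it. Front panel: outer face at x = -0.1185, top 55 mm above this floor. The front edge of the cabinet top, 90 mm above the bench, is at x = joint - 0.1035.
- cab_drawer0_handle (a point): Middle of the drawer's bar handle: round steel bar 11 mm thick and 100 mm long across the drawer front, 35 mm out from the front panel and 52 mm above the bench. Same axes as drawer_floor; pushing it along x shuts the drawer.
- mug: White coffee mug, 80 mm across and 92 mm high; a bystander. Origin under its centre.
- tape: Roll of black tape lying flat, 64 mm across, 18 mm high; a bystander. Origin under its centre.
- screwdriver: Screwdriver lying on the bench, 190 mm long; a bystander.

How it is judged (in metres and radians):
At the end, for the whole second after the job is handed in: Every spare part that is present stands in the carton: its underside within 5 mm of the carton's floor, tilted less than 0.15 rad, at rest. The meter lies flat on the drawer's floor (within 12 mm, 0.2 rad) and the drawer is shut to within 8 mm (x of transformer in the frame of carton between -0.12 and 0.12 m and y of transformer in the frame of carton between -0.03 and 0.03 m and height (world z) of each of transformer, relay, diecast, heatsink, capacitor, spool below 0.009 m and angle between each of transformer, relay, diecast, heatsink, capacitor, spool's own z axis and vertical below 0.15 rad and linear speed of each of transformer, relay, diecast, heatsink, capacitor, spool, meter below 0.02 m/s and x of relay in the frame of carton between -0.12 and 0.12 m and y of relay in the frame of carton between -0.03 and 0.03 m and x of diecast in the frame of carton between -0.12 and 0.12 m and y of diecast in the frame of carton between -0.03 and 0.03 m and x of heatsink in the frame of carton between -0.12 and 0.12 m and y of heatsink in the frame of carton between -0.03 and 0.03 m and x of capacitor in the frame of carton between -0.12 and 0.12 m and y of capacitor in the frame of carton between -0.03 and 0.03 m and x of spool in the frame of carton between -0.12 and 0.12 m and y of spool in the frame of carton between -0.03 and 0.03 m and x of meter in the frame of drawer_floor between -0.1 and 0.1 m and y of meter in the frame of drawer_floor between -0.08 and 0.08 m and z of meter in the frame of drawer_floor between -0.01 and 0.012 m and angle between meter's own z axis and vertical below 0.2 rad and value of joint cab_drawer0 below 0.008 m); the robot touches nothing.
It fails at once if the mug is pushed more than 30 mm from its place (distance of mug from where it was at the start of the episode above 0.03 m).
It fails at once if the tape is pushed more than 30 mm from its place (distance of tape from where it was at the start of the episode above 0.03 m).
It fails at once if the screwdriver is pushed more than 30 mm from its place (distance of screwdriver from where it was at the start of the episode above 0.03 m).
Of transformer, relay, diecast, heatsink, capacitor, spool only 5 to 6 are there at a start; the rules pass over those that are not, and their reading is None.
At some moment in a run one of transformer, diecast, spool, meter may be knocked a few centimetres aside while the robot is not near it.
It also fails if it takes over 210 s, if anything falls off the work surface, if the arm or the gripper's body presses on something with over 40 N, if the wrist force passes 120 N, or if a joint passes its speed limit or range.

## Working session

There is one attempt and no reset: what is moved stays moved. The work goes in short steps, Python scripts to look and compute and a tool call to move; the robot and the scene stay as the last step left them, time stands still between calls to the robot, and variables do not carry over. Pictures are saved under pics/ and viewed, at most 14 in all, crops included, and the job is handed in when it is done.

Besides the shell and the picture viewer there is one more tool, called after "Request:" as name(argument=value, ...), one argument or row to a line, values as JSON. step_arm: Moves the arm, as the interface text tells. Its arguments: {"type":"object","properties":{"series":{"type":"array","items":{"type":"number"}},"claw":{"type":"number"},"force":{"type":"number"}},"required":["series"]}

```bash
mkdir -p pics
cat > h.py <<'E'
import numpy as np, cv2
from plant import r
def world(cam,depth,cal,px):
    c,w=px; d=depth[int(round(w)),int(round(c))]
    p=np.array([(c-cal['cx'])/cal['fx']*d,(w-cal['cy'])/cal['fy']*d,d])
    return cal['R'].T@(p-cal['t'])
def cloud(depth,cal,mask):
    v,u=np.nonzero(mask&(depth>0)); d=depth[v,u]
    p=np.stack([(u-cal['cx'])/cal['fx']*d,(v-cal['cy'])/cal['fy']*d,d],1)
    return (p-cal['t'])@cal['R']
E
python3 - <<'E'
from h import *
s=r.read_state();print({k:np.round(v,3) for k,v in s.items()})
for c in('top','side'):
    cal=r.get_calibration(c);print(c,np.round(cal['R'],3).tolist(),np.round(cal['t']),cal['fx'])
    im,d=r.grab_frame(c);cv2.imwrite(f'pics/{c}0.png',im[:,:,::-1])
    if c=='top':
        for q in['carton','transformer','relay','diecast','heatsink','capacitor','spool','meter','cab_drawer0','drawer_floor','mug','tape','screwdriver']:
            o=r.cut_out(c,q)
            for e in o[:2]:
                if e['conf']<.3: continue
                P=cloud(d,cal,e['pixels']);z=np.percentile(P[:,2],95)
                T=P[P[:,2]>z-6] if q not in('carton','drawer_floor') else P
                (cx,cy),(w,h),a=cv2.minAreaRect(T[:,:2].astype(np.float32))
                print(q,round(e['conf'],2),np.round(e['position']),'z95',round(z,1),'rect',np.round([cx,cy,w,h,a],1))
E
```

```text
{'clock': np.float64(0.0), 'qpos': array([-1.434,  0.343,  1.525, -0.   ,  1.275, -0.146]), 'joint_velocities': array([-0.002, -0.   , -0.001,  0.001, -0.   ,  0.001]), 'joint_efforts': array([  0.   , -43.124, -24.421,   0.072,   0.056,  -0.   ]), 'tool_pos': array([ 146.46 , -503.715,  226.033]), 'orientation': array([-3.109, -0.443,  0.   ]), 'force': array([0.334, 0.36 , 0.287]), 'ft_torque': array([0.046, 0.035, 0.018]), 'grasp_force': np.float64(0.0), 'finger_gap': np.float64(92.047)}
top [[-0.041, -0.999, -0.005], [-0.978, 0.042, -0.202], [0.202, -0.003, -0.979]] [ -19.  535. 1125.] 546.10562388821
carton 0.87 [266. 213.] z95 22.7 rect [562.3  -3.5 256.5  68.3   9.8]
transformer 0.73 [330. 216.] z95 49.0 rect [ 543.1 -149.2   34.9   53.7   72.7]
transformer 0.6 [334. 268.] z95 50.1 rect [ 431.2 -149.7   42.6   43.5   86.4]
relay 0.62 [386. 212.] z95 53.3 rect [ 547.8 -284.5   33.3   49.9   53.3]
relay 0.47 [330. 218.] z95 49.0 rect [ 542.4 -151.1   31.1   53.5   71.2]
diecast 0.7 [438. 202.] z95 47.4 rect [ 567.  -395.2   36.    54.6   13. ]
heatsink 0.75 [447. 253.] z95 26.6 
[... 194 characters left out ...]
eter 0.53 [266. 215.] z95 22.9 rect [559.7  -3.7 251.2  66.    9.9]
cab_drawer0 0.84 [137. 233.] z95 77.7 rect [518.3 268.8 155.5 194.3   3.4]
drawer_floor 0.86 [139. 237.] z95 77.8 rect [505.6 277.9 211.7 213.9   3.4]
mug 0.92 [420. 339.] z95 93.1 rect [ 282.8 -245.7  199.4   50.6   83. ]
mug 0.41 [265. 216.] z95 23.0 rect [558.8  -3.8 249.3  66.    9.9]
tape 0.98 [247. 130.] z95 21.8 rect [764.7  46.8  60.4  61.4  89.6]
screwdriver 0.9 [387. 141.] z95 27.5 rect [ 718.1 -303.8   94.8   23.7   74.4]
screwdriver 0.69 [418. 337.] z95 93.1 rect [ 281.3 -249.4  191.3   49.4   84.5]
side [[-0.919, -0.395, 0.009], [-0.264, 0.597, -0.758], [0.294, -0.698, -0.652]] [467. 211. 790.] 417.9884019994022
```

View pics/top0.png

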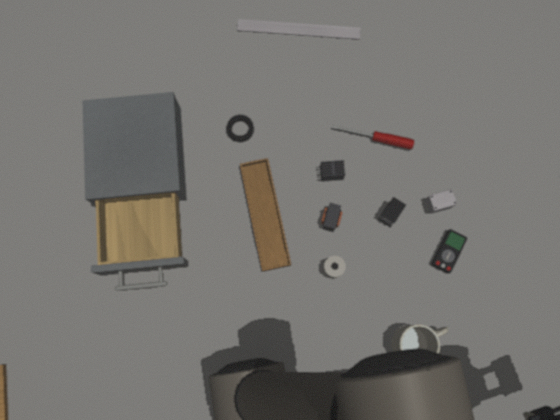

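View pics/side0.png

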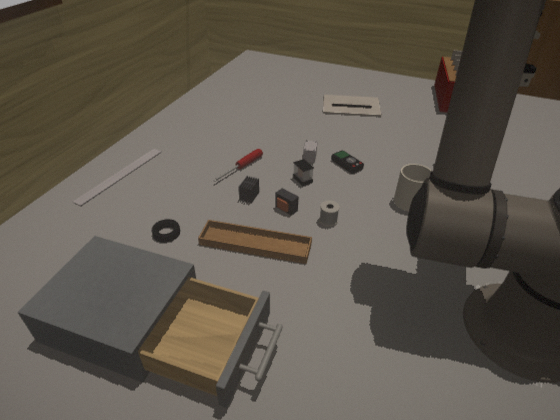

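The top view shows the carton (265,215), spool (335,267), transformer (332,217), heat sink (332,170), relay (392,211), diecast (442,201), meter (449,252), mug (420,340), and the open drawer (138,230). I can't see a capacitor; it may be behind the arm. Next I'll refine the fits, then look again once the arm has moved.

```bash
cat >> h.py <<'E'
H=dict(transformer=46,relay=50,diecast=44,heatsink=45,capacitor=52,spool=46,meter=24)
D=dict(transformer=(40,54),relay=(34,50),diecast=(36,54),heatsink=(34,52),capacitor=(38,38),spool=(46,46),meter=(46,92))
from scipy.optimize import minimize
def fit(P,c0,dims,h,rad=50,round_=False,band=7):
    """top-face fit: pose maximising inside/outside contrast of top-band points; returns cx,cy,yaw of dims[0] side (deg)"""
    Q=P[(np.abs(P[:,2]-h-1.5)<band)&(np.hypot(P[:,0]-c0[0],P[:,1]-c0[1])<rad)][:,:2]
    if len(Q)<25: return None
    (cx,cy),(w,h_),a=cv2.minAreaRect(Q.astype(np.float32))
    if w>h_: a+=90   # a: direction of short side
    a=(a+90)%180-90
    return np.array([cx,cy,a,min(w,h_),max(w,h_),len(Q)])
def yaw(s=None):
    s=s or r.read_state(); R=cv2.Rodrigues(np.array(s['orientation'],float))[0]; return np.degrees(np.arctan2(R[1,0],R[0,0])),R,np.array(s['tool_pos'])
def move(*targets):
    """print row numbers (units) for target poses x,y,z,yaw from here (yaw mod 180, nearest; None keep)"""
    y,R,p=yaw(); 
    for t in targets:
        d=R.T@(np.array(t[:3])-p)/40
        dy=0 if t[3] is None else (t[3]-y+90)%180-90
        print('->',t,'shift',np.round(d,2),'wz',round(-dy/6,2),'alt',round(-(dy-np.sign(dy)*180)/6,2),'dist',round(np.linalg.norm(d)*40))
E
python3 - <<'E'
from h import *
cal=r.get_calibration('top'); im,d=r.grab_frame('top'); P=cloud(d,cal,np.ones_like(d,bool))
for n,c in dict(transformer=(543,-150),relay=(548,-284),diecast=(567,-395),heatsink=(650,-158),spool=(431,-150),meter=(457,-406)).items():
    print(n,np.round(fit(P,c,D[n],H[n],rad=60 if n=='meter' else 45),1))
G=P[(abs(P[:,0]-450)<60)&(abs(P[:,1]+280)<40)];print('bench z',G[:,2].mean(),G[:,2].std())
C=P[(P[:,2]>14)&(P[:,2]<32)&(np.hypot(P[:,0]-562,P[:,1]+3.5)<145)];print('carton',cv2.minAreaRect(C[:,:2].astype(np.float32)))
K=P[(P[:,2]>80)&(P[:,2]<105)&(P[:,1]>100)&(P[:,0]>450)];print('cab',cv2.minAreaRect(K[:,:2].astype(np.float32)))
for q in('drawer_floor','cab_drawer0_handle'):
    for e in r.place_of('top',q)[:2]: print(q,e['conf'],np.round(world('top',d,cal,e['position']),1))
F=P[(P[:,2]>68)&(P[:,2]<86)&(P[:,1]>100)&(P[:,0]>350)&(P[:,0]<460)];print('front',cv2.minAreaRect(F[:,:2].astype(np.float32)))
Hd=P[(P[:,2]>45)&(P[:,2]<66)&(P[:,1]>150)&(P[:,0]>300)&(P[:,0]<385)];print('handle',Hd.mean(0) if len(Hd) else 0,len(Hd))
r.grab_frame('side')
for q in('capacitor',):
    for c in('top','side'):
        for e in r.place_of(c,q)[:3]: print(q,c,e)
move((540,-200,330,90))
E
```

```text
transformer [ 542.7 -150.8   74.    35.5   54.4  319. ]
relay [ 548.2 -284.8   53.6   34.    50.5  351. ]
diecast [ 567.3 -395.5   12.7   36.2   54.1  396. ]
heatsink [ 649.7 -158.8    1.5   35.6   51.9  294. ]
spool [ 431.2 -149.9   86.    43.2   43.4  355. ]
meter [ 457.1 -405.9   59.1   45.9   91.8  801. ]
bench z 0.13678725056557905 2.3780307122995046
carton ((568.216064453125, -54.88462829589844), (250.42466735839844, 169.64822387695312), 9.81772232055664)
cab ((634.5396118164062, 276.3294982910156), (376.77874755859375, 202.22024536132812), 3.190274477005005)
drawer_floor 0.79 [558.4 270.6  20.3]
cab_drawer0_handle 0.74 [409.2 263.6  54.6]
front ((452.1066589355469, 265.4337463378906), (23.4620361328125, 193.43829345703125), 2.8616013526916504)
handle 0 0
capacitor top {'position': [327.7, 221.0], 'conf': 0.7}
-> (540, -200, 330, 90) shift [11.57 -4.56 -2.58] wz -12.3 alt 17.7 dist 508
```

```bash
python3 -c "
from h import *
move((543,-151,200,74),(431,-150,200,9.8))"
```

```text
-> (543, -151, 200, 74) shift [11.98 -5.71  0.67] wz -9.63 alt 20.37 dist 532
-> (431, -150, 200, 9.8) shift [ 9.3  -6.52  0.67] wz 1.07 alt -28.93 dist 455
```

Request:
step_arm(
  series=[11.98,-5.71,0.67,0,0,-9.63,11.98,-5.71,0.67,0,0,-9.63,11.98,-5.71,0.67,0,0,-9.63,11.98,-5.71,0.67,0,0,-9.63,11.98,-5.71,0.67,0,0,-9.63,11.98,-5.71,0.67,0,0,-9.63,11.98,-5.71,0.67,0,0,-9.63,11.98,-5.71,0.67,0,0,-9.63,11.98,-5.71,0.67,0,0,-9.63,11.98,-5.71,0.67,0,0,-9.63,11.98,-5.71,0.67,0,0,-9.63,11.98,-5.71,0.67,0,0,-9.63],
  claw=91.8,
  force=25,
)

```text
clock: 2.25
tool_pos: [545.2, -148.1, 199.3]
orientation: [-2.505, -1.896, -0.001]
force: [0.5, -0.6, -0.2]
finger_gap: 91.5
grasp_force: 0.0
```

Run:
```python
from h import *
print(yaw()[0],yaw()[2],r.read_state()['clock'])
ims=[]
for c in('top','wrist'):
    cal=r.get_calibration(c); im,d=r.grab_frame(c); ims.append(im[:,:,::-1]); P=cloud(d,cal,np.ones_like(d,bool))
    print(c,fit(P,(543,-151),0,46,45))
    if c=='wrist': print(np.round(cal['R'],2),np.round(-cal['R'].T@cal['t']))
    for e in r.place_of(c,'capacitor')[:2]+r.place_of(c,'transformer')[:1]: print(e)
cv2.imwrite('pics/a1.png',cv2.resize(np.hstack(ims),(800,300)))
move((543,-151,24,74))
```

```text
74.24419041717914 [ 545.17980579 -148.06959932  199.27400878] 2.25
top None
{'position': [329.9, 173.5], 'conf': 0.72}
wrist [ 545.04760742 -152.42312622   72.02057648   31.87191963   53.96766281
 1725.        ]
[[ 0.96 -0.27 -0.  ]
 [-0.26 -0.92  0.3 ]
 [-0.08 -0.29 -0.95]] [565. -74. 358.]
{'position': [277.4, 177.5], 'conf': 0.77}
-> (543, -151, 24, 74) shift [0.04 0.01 4.4 ] wz -0.02 alt 29.98 dist 176
```

View pics/a1.png

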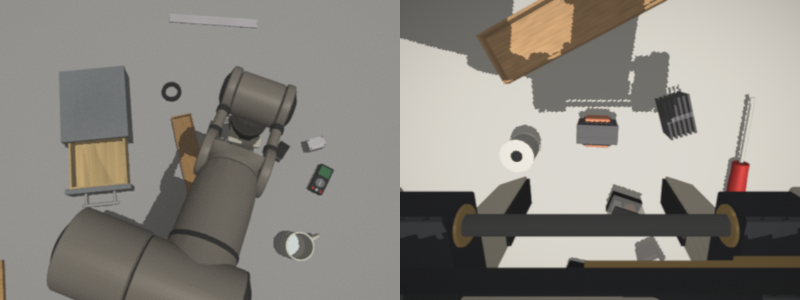

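No capacitor in any view, so there are five parts. I'm grasping the transformer now.

```bash
python3 -c "
from h import *
move((544,-151.5,60,73),(544,-151.5,22,73))"
```

```text
-> (544, -151.5, 60, 73) shift [0.03 0.04 3.5 ] wz 0.15 alt -29.85 dist 140
-> (544, -151.5, 22, 73) shift [0.03 0.04 4.45] wz 0.15 alt -29.85 dist 178
```

Request:
step_arm(
  series=[0.03,0.04,1.2,0,0,0.15,0.03,0.04,2.4,0,0,0.15,0.03,0.04,3.5,0,0,0.15,0.03,0.04,4.1,0,0,0.15,0.03,0.04,4.45,0,0,0.15,0.03,0.04,4.45,0,0,0.15,0.03,0.04,4.45,0,0,0.15],
)

```text
clock: 3.25
tool_pos: [545.5, -151.2, 23.1]
orientation: [2.523, 1.869, 0.002]
force: [0.8, -0.8, -0.0]
finger_gap: 91.7
grasp_force: 0.0
```

Request:
step_arm(
  series=[0,0,0,0,0,0,0,0,0,0,0,0,0,0,0,0,0,0,0,0,0,0,0,0,0,0,0,0,0,0,0,0,0,0,0,0,0,0,0,0,0,0,0,0,-0.5,0,0,0,0,0,-1.5,0,0,0,0,0,-2.5,0,0,0,0,0,-3.0,0,0,0,0,0,-3.0,0,0,0],
  claw=40,
)

```text
clock: 4.45
tool_pos: [546.3, -151.0, 144.7]
orientation: [2.52, 1.867, 0.005]
force: [0.2, 0.2, -2.4]
finger_gap: 54.0
grasp_force: 24.9
```

```bash
python3 -c "
from h import *
t=np.radians(9.85);u=np.array([np.cos(t),np.sin(t)]);c=np.array([560,-3.7])
p=c+u*-37.7;print(p)
move((544,-151.5,142,73),(*p,142,9.85))"
```

```text
[522.85573617 -10.14931506]
-> (544, -151.5, 142, 73) shift [-0.03 -0.05  0.07] wz 0.01 alt -29.99 dist 4
-> (np.float64(522.8557361720824), np.float64(-10.149315055263568), 142, 9.85) shift [ 3.2  -1.59  0.06] wz 10.54 alt -19.46 dist 143
```

Request:
step_arm(
  series=[3.2,-1.6,0.06,0,0,10.54,3.2,-1.6,0.06,0,0,10.54,3.2,-1.6,0.06,0,0,10.54,3.2,-1.6,0.06,0,0,10.54,3.2,-1.6,0.06,0,0,10.54,3.2,-1.6,0.06,0,0,10.54,3.2,-1.6,0.06,0,0,10.54,3.2,-1.6,0.06,0,0,10.54,3.2,-1.6,0.06,0,0,10.54,3.2,-1.6,0.06,0,0,10.54],
)

```text
clock: 5.45
tool_pos: [520.1, -9.2, 138.1]
orientation: [-3.129, -0.273, 0.004]
force: [0.6, -0.4, -2.6]
finger_gap: 53.9
grasp_force: 24.9
```

Run:
```python
from h import *
print(np.round(yaw()[0],2),np.round(yaw()[2],1))
cal=r.get_calibration('wrist'); im,d=r.grab_frame('wrist'); cv2.imwrite('pics/w2.png',im[:,:,::-1]); P=cloud(d,cal,np.ones_like(d,bool))
np.savez('w2.npz',d=d,P=P,im=im)
t=np.radians(9.85);u=np.array([np.cos(t),np.sin(t)]);v=np.array([-u[1],u[0]]);c=np.array([560,-3.7])
Q=P[(P[:,2]>18)&(P[:,2]<27)]; a=(Q[:,:2]-c)@u; b=(Q[:,:2]-c)@v
m=(abs(a)<122)&(abs(b)<45); a,b=a[m],b[m]
print('n',m.sum())
for lo in range(-120,120,20):
    k=(a>=lo)&(a<lo+20)
    for s in(-1,1):
        bb=b[k&(s*b>15)]
        if len(bb)>20: print(lo,s,len(bb),np.round(np.percentile(bb,[5,50,95]),1))
# ends
Q2=(P[(P[:,2]>17)&(P[:,2]<28)][:,:2]-c); a2=Q2@u;b2=Q2@v
for s in(-1,1):
    k=a2[(abs(b2)<22)&(s*a2>105)&(abs(a2)<140)]
    if len(k)>10: print('end',s,len(k),np.round(np.percentile(k,[5,50,95]),1))
```

```text
9.98 [520.1  -9.2 138.1]
n 2552
-80 -1 30 [-34.8 -33.1 -31.4]
-80 1 21 [26.9 29.2 30.2]
-60 -1 119 [-34.8 -32.8 -31.1]
-60 1 118 [26.9 28.7 30.7]
-40 -1 120 [-34.7 -32.7 -31.1]
-40 1 126 [27.  28.6 30.7]
-20 -1 133 [-34.7 -32.6 -31. ]
-20 1 127 [27.1 28.7 30.6]
0 -1 141 [-34.5 -32.6 -30.9]
0 1 140 [27.1 28.9 30.6]
20 -1 150 [-34.5 -32.6 -30.8]
20 1 152 [27.2 28.9 30.8]
40 -1 166 [-34.4 -32.6 -30.8]
40 1 158 [27.3 29.  31. ]
60 -1 173 [-34.2 -32.5 -30.7]
60 1 176 [27.3 29.  31. ]
80 -1 189 [-34.3 -32.3 -30.6]
80 1 187 [27.4 29.1 31. ]
100 -1 64 [-34.3 -32.2 -30.6]
100 1 62 [27.4 29.  31.3]
```

View pics/w2.png

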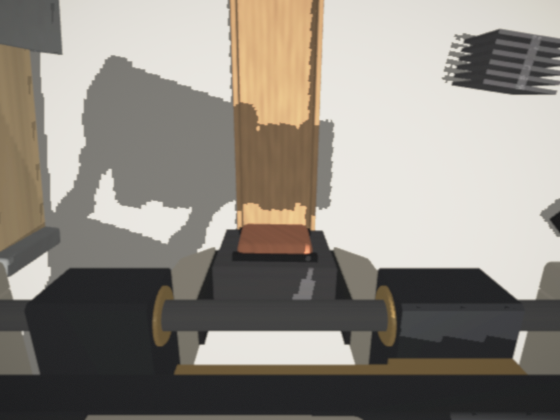

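The wrist view shows the transformer held upright and the carton ahead of it. The two cameras disagree by about 2 mm across the carton, so I'll calibrate the wrist camera against the held block.

Run:
```python
from h import *
z=np.load('w2.npz');P=z['P'];d=z['d']
y,R,p=yaw();ly=R[:2,1];lx=R[:2,0]
print(p,y, r.read_state()['qpos'].round(3))
G=P.reshape(-1,3)
A=(G[:,:2]-p[:2])@ly; B=(G[:,:2]-p[:2])@lx; Z=G[:,2]-p[2]
k=(abs(A)<40)&(abs(B)<32)&(Z>16)&(Z<30)
print(k.sum(),'ycross',np.percentile(A[k],[1,5,50,95,99]).round(1),'x',np.percentile(B[k],[1,5,50,95,99]).round(1),'z',np.percentile(Z[k],[5,50,95]).round(1))
k=(abs(A)<40)&(abs(B)<32)&(Z>-24)&(Z<14)
print(k.sum(),'ycross',np.percentile(A[k],[1,5,50,95,99]).round(1),'x',np.percentile(B[k],[1,5,50,95,99]).round(1))
# wrist cam pose in tool frame
cal=r.get_calibration('wrist');print(np.round(R.T@(-cal['R'].T@cal['t']-p),1),np.round(cal['R']@R,3))
# bench heights
k=(Z+p[2]<8)&(Z+p[2]>-8);print('bench',np.median(G[k,2]))
```

```text
[520.27870063  -9.25539942 138.42054093] 9.958279566533395 [-0.165  0.424  1.663 -0.     1.056  1.232]
6521 ycross [-38.2 -30.9   1.   31.   38.1] x [-2.9 -1.8  9.3 14.7 15.8] z [17.3 23.4 26.7]
2889 ycross [-37.1 -30.7   1.4  32.7  38. ] x [ 9.4 10.7 14.8 19.5 19.7]
[  81.7    1.2 -158.1] [[ 0.002  1.    -0.001]
 [-0.954  0.001 -0.3  ]
 [-0.3    0.001  0.954]]
bench 0.24922562191634773
```

```bash
cat >> h.py <<'E'
CC=np.array([560.17,-4.7]); CY=10.0
SL=dict(spool=-89.3,transformer=-37.7,relay=8,diecast=51.7,heatsink=95.3)
def slot(n):
    t=np.radians(CY); return CC+np.array([np.cos(t),np.sin(t)])*SL[n]
def uv(p):
    t=np.radians(CY); q=np.array(p[:2])-CC; return np.round([q@[np.cos(t),np.sin(t)],q@[-np.sin(t),np.cos(t)]],1)
E
python3 -c "
from h import *
p=slot('transformer').round(1);move((*p,80,CY),(*p,50,CY))"
```

```text
-> (np.float64(523.0), np.float64(-11.2), 80, 10.0) shift [0.06 0.06 1.46] wz -0.01 alt 29.99 dist 59
-> (np.float64(523.0), np.float64(-11.2), 50, 10.0) shift [0.06 0.06 2.21] wz -0.01 alt 29.99 dist 88
```

Request:
step_arm(
  series=[0.06,0.06,0.8,0,0,0,0.06,0.06,1.6,0,0,0,0.06,0.06,2.1,0,0,0,0.06,0.06,2.21,0,0,0,0.06,0.06,2.21,0,0,0,0.06,0.06,2.21,0,0,0],
)

```text
clock: 6.1
tool_pos: [524.4, -11.4, 52.1]
orientation: [3.129, 0.27, 0.003]
force: [0.8, 0.2, -3.7]
finger_gap: 54.0
grasp_force: 24.9
```

```bash
python3 -c "
from h import *
print(yaw()[0],yaw()[2],uv(yaw()[2]))
p=slot('transformer').round(1);move((*p,28,CY))"
```

```text
9.868577076549556 [524.41525124 -11.41925559  52.06898793] [-36.4  -0.4]
-> (np.float64(523.0), np.float64(-11.2), 28, 10.0) shift [-0.03 -0.01  0.6 ] wz -0.02 alt 29.98 dist 24
```

Request:
step_arm(
  series=[-0.03,-0.01,0.2,0,0,0,-0.03,-0.01,0.4,0,0,0,-0.03,-0.01,0.55,0,0,0,-0.03,-0.01,0.6,0,0,0,-0.03,-0.01,0.6,0,0,0],
)

```text
clock: 6.6
tool_pos: [522.1, -11.1, 26.7]
orientation: [-3.13, -0.27, 0.001]
force: [0.8, 0.2, -2.7]
finger_gap: 54.1
grasp_force: 24.9
```

Request:
step_arm(
  series=[0,0,0,0,0,0,0,0,0,0,0,0,0,0,0,0,0,0,0,0,0,0,0,0,0,0,-0.6,0,0,0,0,0,-1.8,0,0,0,0,0,-3.0,0,0,0,0,0,-3.2,0,0,0],
  claw=88,
)

```text
clock: 7.4
tool_pos: [525.4, -11.5, 160.9]
orientation: [3.127, 0.269, 0.016]
force: [0.5, 0.1, -0.4]
finger_gap: 87.9
grasp_force: 0.0
```

Run:
```python
from h import *
cal=r.get_calibration('wrist'); im,d=r.grab_frame('wrist'); cv2.imwrite('pics/w3.png',im[:,:,::-1]); P=cloud(d,cal,np.ones_like(d,bool))
f=fit(P,slot('transformer'),0,50,45);print(f,uv(f) if f is not None else 0)
cal=r.get_calibration('top'); im,d=r.grab_frame('top'); P=cloud(d,cal,np.ones_like(d,bool))
for n,c in dict(relay=(548,-284),diecast=(567,-395),heatsink=(650,-158),spool=(431,-150),meter=(457,-406)).items():
    print(n,np.round(fit(P,c,D[n],H[n],rad=60),1))
move((431.2,-150,150,CY),(431.2,-150,22,CY))
```

```text
[ 522.17993164  -13.1375885     9.0117836    32.21495438   53.84925461
 2237.        ] [-38.9  -1.7]
relay [ 547.7 -284.5   54.3   33.7   51.9  350. ]
diecast [ 567.8 -395.5   12.8   36.8   54.5  393. ]
heatsink [ 650.2 -159.2    2.2   36.4   52.4  282. ]
spool [ 431.4 -150.1   87.7   43.4   43.5  359. ]
meter [ 457.  -406.    59.4   46.2   91.2  785. ]
-> (431.2, -150, 150, 10.0) shift [-2.86  3.02  0.17] wz -0.03 alt 29.97 dist 167
-> (431.2, -150, 22, 10.0) shift [-2.88  3.02  3.37] wz -0.03 alt 29.97 dist 214
```

View pics/w3.png

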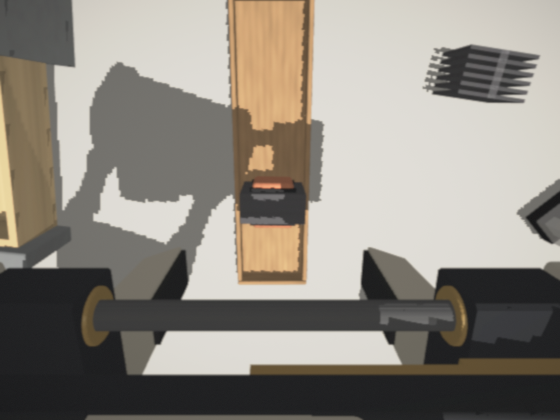

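The transformer sits in the carton at (272,203), flat between the walls. The spool is next.

Request:
step_arm(
  series=[-2.86,3.02,0.17,0,0,0,-2.86,3.02,0.17,0,0,0,-2.86,3.02,0.17,0,0,0,-2.86,3.02,0.17,0,0,0,-2.87,3.02,0.8,0,0,0,-2.87,3.02,1.7,0,0,0,-2.88,3.02,2.6,0,0,0,-2.88,3.02,3.1,0,0,0,-2.88,3.02,3.37,0,0,0,-2.88,3.02,3.37,0,0,0,-2.88,3.02,3.37,0,0,0],
  claw=91.8,
)

```text
clock: 8.6
tool_pos: [429.6, -149.8, 20.4]
orientation: [-3.13, -0.27, 0.0]
force: [-0.1, -0.7, -0.6]
finger_gap: 91.9
grasp_force: 0.0
```

Request:
step_arm(
  series=[0,0,0,0,0,0,0,0,0,0,0,0,0,0,0,0,0,0,0,0,0,0,0,0,0,0,0,0,0,0,0,0,0,0,0,0,0,0,0,0,0,0,0,0,-0.5,0,0,0,0,0,-1.5,0,0,0,0,0,-2.5,0,0,0,0,0,-2.5,0,0,0,0,0,-2.5,0,0,0],
  claw=30,
)

```text
clock: 9.8
tool_pos: [429.5, -149.8, 120.4]
orientation: [3.129, 0.27, 0.001]
force: [0.4, -0.8, -3.5]
finger_gap: 45.5
grasp_force: 25.0
```

```bash
python3 -c "
from h import *
print(yaw()[2],r.read_state()['finger_gap'])
p=slot('spool').round(1);move((*p,120,CY),(*p,50,CY),(*p,28,CY))"
```

```text
[ 429.4578007  -149.76542926  120.43136006] 45.46096374967702
-> (np.float64(472.2), np.float64(-20.2), 120, 10.0) shift [ 1.61 -3.01  0.01] wz -0.03 alt 29.97 dist 136
-> (np.float64(472.2), np.float64(-20.2), 50, 10.0) shift [ 1.61 -3.01  1.76] wz -0.03 alt 29.97 dist 154
-> (np.float64(472.2), np.float64(-20.2), 28, 10.0) shift [ 1.61 -3.01  2.31] wz -0.03 alt 29.97 dist 165
```

Request:
step_arm(
  series=[1.61,-3.01,0.01,0,0,0,1.61,-3.01,0.01,0,0,0,1.61,-3.01,0.01,0,0,0,1.61,-3.01,0.01,0,0,0,1.61,-3.01,0.8,0,0,0,1.61,-3.01,1.5,0,0,0,1.61,-3.01,1.9,0,0,0,1.61,-3.01,2.15,0,0,0,1.61,-3.01,2.33,0,0,0,1.61,-3.01,2.33,0,0,0,1.61,-3.01,2.33,0,0,0],
)

```text
clock: 10.9
tool_pos: [472.6, -20.4, 27.4]
orientation: [3.13, 0.269, 0.001]
force: [-0.0, 0.5, -2.6]
finger_gap: 45.6
grasp_force: 25.0
```

Request:
step_arm(
  series=[0,0,0,0,0,0,0,0,0,0,0,0,0,0,0,0,0,0,0,0,0,0,0,0,0,0,0,0,0,0,0,0,-0.6,0,0,0,0,0,-1.8,0,0,0,0,0,-3.0,0,0,0,0,0,-3.2,0,0,0],
  claw=91.8,
)

```text
clock: 11.8
tool_pos: [475.2, -20.7, 160.3]
orientation: [3.127, 0.27, 0.015]
force: [0.7, 0.4, -0.5]
finger_gap: 92.1
grasp_force: 0.0
```

Run:
```python
from h import *
cal=r.get_calibration('wrist'); im,d=r.grab_frame('wrist'); P=cloud(d,cal,np.ones_like(d,bool))
for n in('spool','transformer'):
    f=fit(P,slot(n),0,50,30);print(n,f,uv(f) if f is not None else 0)
cal=r.get_calibration('top'); im,d=r.grab_frame('top'); P=cloud(d,cal,np.ones_like(d,bool))
for n,c in dict(relay=(548,-284),diecast=(567,-395),heatsink=(650,-158),meter=(457,-406)).items():
    print(n,np.round(fit(P,c,D[n],H[n],rad=60),1))
for z in(150,22): move((650,-159,z,2))
```

```text
spool [ 476.92089844  -21.76292229  -76.79171848   44.90560532   45.47782516
 2436.        ] [-84.9  -2.3]
transformer [ 515.75164795  -14.09983444   10.10599804   44.49019241   53.9781723
 2711.        ] [-45.4  -1.5]
relay [ 548.6 -284.8   53.    33.9   50.1  350. ]
diecast [ 567.5 -395.8   12.8   36.3   55.5  391. ]
heatsink [ 649.8 -158.9    1.6   36.1   52.1  288. ]
meter [ 457.5 -405.8   59.4   45.5   91.6  793. ]
-> (650, -159, 150, 2) shift [3.76 4.17 0.19] wz 1.31 alt -28.69 dist 225
-> (650, -159, 22, 2) shift [3.75 4.17 3.39] wz 1.31 alt -28.69 dist 262
```

Request:
step_arm(
  series=[3.76,4.17,0.19,0,0,1.33,3.76,4.17,0.19,0,0,1.33,3.76,4.17,0.19,0,0,1.33,3.76,4.17,0.19,0,0,1.33,3.76,4.17,0.19,0,0,1.33,3.76,4.17,1.1,0,0,1.33,3.76,4.17,2.0,0,0,1.33,3.76,4.17,2.7,0,0,1.33,3.76,4.17,3.2,0,0,1.33,3.75,4.17,3.36,0,0,1.33,3.75,4.17,3.36,0,0,1.33,3.75,4.17,3.36,0,0,1.33],
)

```text
clock: 13.1
tool_pos: [649.0, -159.0, 21.0]
orientation: [3.141, 0.051, 0.001]
force: [0.3, -0.2, 0.0]
finger_gap: 92.2
grasp_force: 0.0
```

Request:
step_arm(
  series=[0,0,0,0,0,0,0,0,0,0,0,0,0,0,0,0,0,0,0,0,0,0,0,0,0,0,0,0,0,0,0,0,0,0,0,0,0,0,0,0,0,0,0,0,-0.5,0,0,0,0,0,-1.5,0,0,0,0,0,-2.5,0,0,0,0,0,-2.5,0,0,0,0,0,-2.5,0,0,0],
  claw=36,
)

```text
clock: 14.3
tool_pos: [648.9, -158.9, 121.4]
orientation: [3.141, 0.051, 0.002]
force: [-0.4, 0.2, -2.3]
finger_gap: 51.9
grasp_force: 25.0
```

```bash
python3 -c "
from h import *
print(yaw()[2],r.read_state()['finger_gap'])
p=slot('heatsink').round(1);move((*p,120,CY),(*p,50,CY),(*p,28,CY))"
```

```text
[ 648.88172124 -158.94848086  121.35930229] 51.87823994700308
-> (np.float64(654.0), np.float64(11.8), 120, 10.0) shift [ 0.27 -4.26  0.03] wz -1.36 alt 28.64 dist 171
-> (np.float64(654.0), np.float64(11.8), 50, 10.0) shift [ 0.26 -4.26  1.78] wz -1.36 alt 28.64 dist 185
-> (np.float64(654.0), np.float64(11.8), 28, 10.0) shift [ 0.26 -4.26  2.33] wz -1.36 alt 28.64 dist 195
```

Request:
step_arm(
  series=[0.27,-4.26,0.03,0,0,-1.36,0.27,-4.26,0.03,0,0,-1.36,0.27,-4.26,0.03,0,0,-1.36,0.27,-4.26,0.03,0,0,-1.36,0.27,-4.26,0.03,0,0,-1.36,0.26,-4.26,0.8,0,0,-1.36,0.26,-4.26,1.5,0,0,-1.36,0.26,-4.26,1.9,0,0,-1.36,0.26,-4.26,2.15,0,0,-1.36,0.26,-4.26,2.36,0,0,-1.36,0.26,-4.26,2.36,0,0,-1.36,0.26,-4.26,2.36,0,0,-1.36],
)

```text
clock: 15.5
tool_pos: [653.9, 11.4, 26.6]
orientation: [3.129, 0.274, 0.001]
force: [-0.4, 0.2, -0.5]
finger_gap: 52.1
grasp_force: 25.0
```

Run:
```python
from h import *
print(yaw()[0],uv(yaw()[2]))
```

```text
10.006177452340006 [95.1 -0.4]
```

Request:
step_arm(
  series=[0,0,0,0,0,0,0,0,0,0,0,0,0,0,0,0,0,0,0,0,0,0,0,0,0,0,0,0,0,0,0,0,-0.6,0,0,0,0,0,-1.8,0,0,0,0,0,-3.0,0,0,0,0,0,-3.2,0,0,0],
  claw=91.8,
)

```text
clock: 16.4
tool_pos: [656.7, 11.6, 161.4]
orientation: [3.127, 0.274, 0.018]
force: [0.8, -0.5, 0.7]
finger_gap: 92.1
grasp_force: 0.0
```

Run:
```python
from h import *
cal=r.get_calibration('wrist'); im,d=r.grab_frame('wrist'); P=cloud(d,cal,np.ones_like(d,bool))
for n,h in(('heatsink',49),):
    f=fit(P,slot(n),0,h,40);print(n,f,uv(f) if f is not None else 0)
    k=np.hypot(*(P[:,:2]-slot(n)).T)<12; print('ztop',np.percentile(P[k,2],[50,80,95]))
cal=r.get_calibration('top'); im,d=r.grab_frame('top'); P=cloud(d,cal,np.ones_like(d,bool))
for n,c in dict(relay=(548,-284),diecast=(567,-395),meter=(457,-406)).items():
    print(n,np.round(fit(P,c,D[n],H[n],rad=60),1))
for z in(150,22): move((548.2,-284.7,z,53.5))
```

```text
heatsink [ 657.48718262   10.06242752   10.37044525   34.67316437   52.10814667
 2088.        ] [98.4 -2.4]
ztop [48.55229348 49.38040925 49.97853796]
relay [ 549.  -285.2   54.1   33.6   50.6  349. ]
diecast [ 567.7 -396.2   13.    36.5   55.7  394. ]
meter [ 456.9 -406.2   60.1   45.9   92.4  789. ]
-> (548.2, -284.7, 150, 53.5) shift [-3.91  6.83  0.16] wz -7.25 alt 22.75 dist 315
-> (548.2, -284.7, 22, 53.5) shift [-3.93  6.83  3.36] wz -7.25 alt 22.75 dist 343
```

Request:
step_arm(
  series=[-3.91,6.83,0.16,0,0,-7.25,-3.91,6.83,0.16,0,0,-7.25,-3.91,6.83,0.16,0,0,-7.25,-3.91,6.83,0.16,0,0,-7.25,-3.91,6.83,0.16,0,0,-7.25,-3.91,6.83,0.16,0,0,-7.25,-3.91,6.83,0.16,0,0,-7.25,-3.91,6.83,0.16,0,0,-7.25,-3.91,6.83,1.2,0,0,-7.25,-3.91,6.83,2.2,0,0,-7.25,-3.92,6.83,2.6,0,0,-7.25,-3.92,6.83,2.6,0,0,-7.25],
)

```text
clock: 17.7
tool_pos: [544.4, -281.9, 45.7]
orientation: [-2.797, -1.412, 0.007]
force: [-0.8, -0.5, -0.1]
finger_gap: 91.7
grasp_force: 0.0
```

```bash
python3 -c "
from h import *
print(yaw()[0],yaw()[2]);move((548.4,-284.8,22,53.6))"
```

```text
53.562269295307175 [ 544.40492761 -281.85893612   45.72709369]
-> (548.4, -284.8, 22, 53.6) shift [0.   0.13 0.59] wz -0.01 alt 29.99 dist 24
```

Request:
step_arm(
  series=[0,0.03,0.3,0,0,0,0,0.03,0.59,0,0,0,0,0.03,0.59,0,0,0,0,0.03,0.59,0,0,0],
)

```text
clock: 18.1
tool_pos: [547.8, -285.2, 26.9]
orientation: [2.805, 1.415, 0.0]
force: [-0.2, -0.2, 0.4]
finger_gap: 91.5
grasp_force: 0.0
```

Request:
step_arm(
  series=[0,0,0,0,0,0,0,0,0,0,0,0,0,0,0,0,0,0,0,0,0,0,0,0,0,0,0,0,0,0,0,0,0,0,0,0,0,0,0,0,0,0,0,0,-0.5,0,0,0,0,0,-1.5,0,0,0,0,0,-2.5,0,0,0,0,0,-2.5,0,0,0,0,0,-2.5,0,0,0],
  claw=36,
)

```text
clock: 19.3
tool_pos: [547.8, -285.3, 127.3]
orientation: [2.804, 1.414, 0.001]
force: [-0.2, 0.4, -1.6]
finger_gap: 49.8
grasp_force: 25.0
```

```bash
python3 -c "
from h import *
print(yaw()[2],r.read_state()['finger_gap'])
p=slot('relay').round(1);move((*p,120,CY),(*p,50,CY),(*p,27,CY))"
```

```text
[ 547.78901958 -285.32899159  127.32436368] 49.75867086934036
-> (np.float64(568.0), np.float64(-3.3), 120, 10.0) shift [ 5.97 -3.79  0.18] wz 7.25 alt -22.75 dist 283
-> (np.float64(568.0), np.float64(-3.3), 50, 10.0) shift [ 5.97 -3.79  1.93] wz 7.25 alt -22.75 dist 293
-> (np.float64(568.0), np.float64(-3.3), 27, 10.0) shift [ 5.97 -3.79  2.5 ] wz 7.25 alt -22.75 dist 300
```

Request:
step_arm(
  series=[5.97,-3.79,0,0,0,7.25,5.97,-3.79,0,0,0,7.25,5.97,-3.79,0,0,0,7.25,5.97,-3.79,0,0,0,7.25,5.97,-3.79,0,0,0,7.25,5.97,-3.79,0,0,0,7.25,5.97,-3.79,0,0,0,7.25,5.97,-3.79,0,0,0,7.25,5.97,-3.79,0.6,0,0,7.25,5.97,-3.79,1.3,0,0,7.25,5.97,-3.79,1.5,0,0,7.25,5.97,-3.79,1.5,0,0,7.25],
)

```text
clock: 20.5
tool_pos: [566.5, -4.3, 65.0]
orientation: [-3.129, -0.272, 0.006]
force: [0.1, -0.3, -1.1]
finger_gap: 49.8
grasp_force: 25.0
```

```bash
python3 -c "
from h import *
r.grab_frame('top')
print(yaw()[0],yaw()[2],uv(yaw()[2]));move((*slot('relay').round(1),32,CY))"
```

```text
9.950531384461149 [567.52385832  -4.18433142  66.38457901] [ 7.3 -0.8]
-> (np.float64(568.0), np.float64(-3.3), 32, 10.0) shift [ 0.02 -0.02  0.86] wz -0.01 alt 29.99 dist 34
```

Request:
step_arm(
  series=[0.02,-0.02,0.3,0,0,0,0.02,-0.02,0.6,0,0,0,0.02,-0.02,0.8,0,0,0,0.02,-0.02,0.86,0,0,0,0.02,-0.02,0.86,0,0,0],
)

```text
clock: 21.05
tool_pos: [568.1, -2.1, 31.8]
orientation: [-3.129, -0.275, 0.002]
force: [-0.3, -0.3, -1.2]
finger_gap: 49.9
grasp_force: 25.0
```

Request:
step_arm(
  series=[0,0,0,0,0,0,0,0,0,0,0,0,0,0,0,0,0,0,0,0,0,0,0,0,0,0,0,0,0,0,0,0,-0.6,0,0,0,0,0,-1.8,0,0,0,0,0,-3.0,0,0,0,0,0,-3.2,0,0,0],
  claw=91.8,
)

```text
clock: 21.95
tool_pos: [571.4, -2.5, 166.5]
orientation: [3.127, 0.274, 0.017]
force: [0.0, 0.8, 0.3]
finger_gap: 91.8
grasp_force: 0.0
```

Run:
```python
from h import *
cal=r.get_calibration('wrist'); im,d=r.grab_frame('wrist'); P=cloud(d,cal,np.ones_like(d,bool))
for n,h in(('relay',54),('heatsink',49)):
    f=fit(P,slot(n),0,h,30);print(n,f,uv(f) if f is not None else 0)
    k=np.hypot(*(P[:,:2]-slot(n)).T)<12; print('ztop',np.percentile(P[k,2],[50,80,95]))
cal=r.get_calibration('top'); im,d=r.grab_frame('top'); P=cloud(d,cal,np.ones_like(d,bool))
for n,c in dict(diecast=(567,-395),meter=(457,-406)).items():
    print(n,np.round(fit(P,c,D[n],H[n],rad=60),1))
for z in(150,22): move((567.5,-395.8,z,12.8))
```

```text
relay [ 570.64697266   -3.6840992    10.06409645   34.18815994   50.05047226
 2428.        ] [10.5 -0.8]
ztop [54.16098304 54.68319178 55.20119898]
heatsink [ 657.3651123    10.17633247   10.0013895    33.92039108   52.07359314
 1894.        ] [98.3 -2.2]
ztop [48.70113706 49.48974122 50.18425527]
diecast [ 567.6 -396.    14.6   36.7   55.1  394. ]
meter [ 457.5 -406.5   59.5   45.6   90.5  787. ]
-> (567.5, -395.8, 150, 12.8) shift [-1.76  9.68  0.32] wz -0.46 alt 29.54 dist 394
-> (567.5, -395.8, 22, 12.8) shift [-1.77  9.67  3.52] wz -0.46 alt 29.54 dist 418
```

Request:
step_arm(
  series=[-1.76,9.68,0.32,0,0,-0.46,-1.76,9.68,0.32,0,0,-0.46,-1.76,9.68,0.32,0,0,-0.46,-1.76,9.68,0.32,0,0,-0.46,-1.76,9.68,0.32,0,0,-0.46,-1.76,9.68,0.32,0,0,-0.46,-1.76,9.68,0.32,0,0,-0.46,-1.76,9.68,0.32,0,0,-0.46,-1.76,9.68,0.32,0,0,-0.46,-1.77,9.68,1.3,0,0,-0.46,-1.77,9.68,2.3,0,0,-0.46,-1.77,9.68,2.5,0,0,-0.46],
)

```text
clock: 23.25
tool_pos: [562.7, -392.2, 53.0]
orientation: [-3.112, -0.349, 0.014]
force: [-0.7, -0.4, -0.9]
finger_gap: 91.6
grasp_force: 0.0
```

Run:
```python
from h import *
cal=r.get_calibration('wrist'); im,d=r.grab_frame('wrist'); P=cloud(d,cal,np.ones_like(d,bool))
print(fit(P,(567,-396),0,44,45))
print(yaw()[0],yaw()[2]);move((567.5,-395.8,22,12.8))
```

```text
[ 572.31872559 -404.33972168   13.10924721   36.67589569   67.86694336
 6589.        ]
12.810055856861513 [ 563.5864847  -392.89816223   54.55369581]
-> (567.5, -395.8, 22, 12.8) shift [0.08 0.1  0.81] wz 0.0 alt -30.0 dist 33
```

Request:
step_arm(
  series=[0.01,0.02,0.4,0,0,0,0.01,0.02,0.8,0,0,0,0.01,0.02,0.86,0,0,0,0.01,0.02,0.86,0,0,0,0.01,0.02,0.86,0,0,0],
)

```text
clock: 23.8
tool_pos: [567.1, -396.9, 26.8]
orientation: [3.121, 0.35, 0.002]
force: [0.2, -0.5, 0.7]
finger_gap: 92.0
grasp_force: 0.0
```

Request:
step_arm(
  series=[0,0,0,0,0,0,0,0,0,0,0,0,0,0,0,0,0,0,0,0,0,0,0,0,0,0,0,0,0,0,0,0,0,0,0,0,0,0,0,0,0,0,0,0,-0.5,0,0,0,0,0,-1.5,0,0,0,0,0,-2.5,0,0,0,0,0,-2.5,0,0,0,0,0,-2.5,0,0,0],
  claw=36,
)

```text
clock: 25.0
tool_pos: [566.8, -396.6, 126.6]
orientation: [3.121, 0.35, 0.002]
force: [0.1, 0.2, -3.1]
finger_gap: 53.9
grasp_force: 25.0
```

```bash
python3 -c "
from h import *
print(yaw()[2],r.read_state()['finger_gap'])
p=slot('diecast').round(1);move((*p,120,CY),(*p,50,CY),(*p,27,CY))"
```

```text
[ 566.77773759 -396.61799396  126.63865642] 53.851418683240595
-> (np.float64(611.1), np.float64(4.3), 120, 10.0) shift [ 3.3  -9.53  0.16] wz 0.46 alt -29.54 dist 403
-> (np.float64(611.1), np.float64(4.3), 50, 10.0) shift [ 3.3  -9.53  1.91] wz 0.46 alt -29.54 dist 411
-> (np.float64(611.1), np.float64(4.3), 27, 10.0) shift [ 3.3  -9.53  2.48] wz 0.46 alt -29.54 dist 415
```

Request:
step_arm(
  series=[3.3,-9.53,0,0,0,0.46,3.3,-9.53,0,0,0,0.46,3.3,-9.53,0,0,0,0.46,3.3,-9.53,0,0,0,0.46,3.3,-9.53,0,0,0,0.46,3.3,-9.53,0,0,0,0.46,3.3,-9.53,0,0,0,0.46,3.3,-9.53,0,0,0,0.46,3.3,-9.53,0,0,0,0.46,3.3,-9.53,0,0,0,0.46,3.3,-9.53,0.5,0,0,0.46,3.3,-9.53,0.9,0,0,0.46],
)

```text
clock: 26.2
tool_pos: [610.3, 2.8, 88.3]
orientation: [3.129, 0.272, -0.003]
force: [-0.1, -0.0, -2.4]
finger_gap: 54.0
grasp_force: 25.0
```

Request:
step_arm(
  series=[0,0,0.3,0,0,0,0,0,0.3,0,0,0,0,0,0.3,0,0,0],
)

```text
clock: 26.5
tool_pos: [610.9, 3.5, 77.7]
orientation: [3.13, 0.273, -0.001]
force: [-0.4, -0.1, -1.4]
finger_gap: 53.9
grasp_force: 25.0
```

```bash
python3 -c "
from h import *
print(yaw()[0],yaw()[2],uv(yaw()[2]));move((*slot('diecast').round(1),32,CY))"
```

```text
9.956399108206742 [610.93262731   3.5357514   77.69053065] [51.4 -0.7]
-> (np.float64(611.1), np.float64(4.3), 32, 10.0) shift [ 0.01 -0.02  1.14] wz -0.01 alt 29.99 dist 46
```

Request:
step_arm(
  series=[0,-0.01,0.4,0,0,0,0,-0.01,0.7,0,0,0,0,-0.01,0.9,0,0,0,0,-0.01,1.05,0,0,0,0,-0.01,1.15,0,0,0,0,-0.01,1.15,0,0,0],
)

```text
clock: 27.1
tool_pos: [610.8, 4.9, 31.5]
orientation: [-3.13, -0.274, 0.001]
force: [0.6, -0.2, -1.4]
finger_gap: 53.5
grasp_force: 25.0
```

Request:
step_arm(
  series=[0,0,0,0,0,0,0,0,0,0,0,0,0,0,0,0,0,0,0,0,0,0,0,0,0,0,0,0,0,0,0,0,-0.6,0,0,0,0,0,-1.8,0,0,0,0,0,-3.0,0,0,0,0,0,-3.2,0,0,0],
  claw=91.8,
)

```text
clock: 28.0
tool_pos: [614.0, 4.6, 166.6]
orientation: [3.127, 0.274, 0.018]
force: [0.1, -0.8, -0.4]
finger_gap: 91.8
grasp_force: 0.0
```

Run:
```python
from h import *
cal=r.get_calibration('wrist'); im,d=r.grab_frame('wrist'); P=cloud(d,cal,np.ones_like(d,bool))
for n,h in(('diecast',48),):
    k=np.hypot(*(P[:,:2]-slot(n)).T)<14; print('ztop',np.percentile(P[k,2],[5,50,80,95]))
cal=r.get_calibration('top'); im,d=r.grab_frame('top'); P=cloud(d,cal,np.ones_like(d,bool)); cv2.imwrite('pics/t4.png',im[:,:,::-1])
f=fit(P,(457,-406),0,24,rad=60);print(f)
move((f[0],f[1],160,f[2]-90),(f[0],f[1],40,f[2]-90))
# drawer
c=P[(P[:,2]>84)&(P[:,2]<98)&(P[:,1]>140)&(P[:,1]<400)&(P[:,0]>560)];print('cab',len(c),cv2.minAreaRect(c[:,:2].astype(np.float32)))
c=P[(P[:,2]>72)&(P[:,2]<83)&(P[:,1]>140)&(P[:,1]<400)&(P[:,0]>400)&(P[:,0]<500)];print('front',len(c),cv2.minAreaRect(c[:,:2].astype(np.float32)))
c=P[(P[:,2]>44)&(P[:,2]<64)&(P[:,1]>180)&(P[:,1]<350)&(P[:,0]>385)&(P[:,0]<425)];print('handle',len(c),cv2.minAreaRect(c[:,:2].astype(np.float32)))
```

```text
ztop [46.98210502 48.11123581 48.63424431 49.20834513]
[ 457.23162842 -406.14187622   59.27791595   45.43370438   91.09163666
  791.        ]
-> (np.float64(457.23162841796875), np.float64(-406.1418762207031), 160, np.float64(-30.722084045410156)) shift [-5.6   9.44  0.04] wz 6.79 alt -23.21 dist 439
-> (np.float64(457.23162841796875), np.float64(-406.1418762207031), 40, np.float64(-30.722084045410156)) shift [-5.61  9.44  3.04] wz 6.79 alt -23.21 dist 456
cab 9258 ((708.1543579101562, 280.28131103515625), (229.138427734375, 201.77076721191406), 3.2467901706695557)
front 627 ((461.28912353515625, 272.9394226074219), (175.98110961914062, 55.44639205932617), 88.45410919189453)
handle 327 ((411.69390869140625, 262.54132080078125), (25.612295150756836, 110.15907287597656), 0.614148736000061)
```

View pics/t4.png

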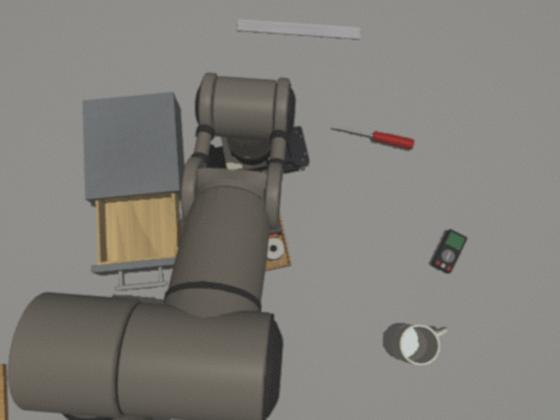

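All five parts are in the carton. The meter lies untouched at (449,252), so it goes next.

Request:
step_arm(
  series=[-5.6,9.44,0.04,0,0,6.79,-5.6,9.44,0.04,0,0,6.79,-5.6,9.44,0.04,0,0,6.79,-5.6,9.44,0.04,0,0,6.79,-5.6,9.44,0.04,0,0,6.79,-5.6,9.44,0.04,0,0,6.79,-5.6,9.44,0.04,0,0,6.79,-5.6,9.44,0.04,0,0,6.79,-5.6,9.44,0.04,0,0,6.79,-5.6,9.44,1.1,0,0,6.79,-5.6,9.44,2.2,0,0,6.79,-5.6,9.44,3.0,0,0,6.79],
)

```text
clock: 29.3
tool_pos: [453.7, -404.4, 35.0]
orientation: [-3.025, 0.833, 0.009]
force: [0.3, 1.2, -0.7]
finger_gap: 91.2
grasp_force: 0.0
```

Run:
```python
from h import *
cal=r.get_calibration('top'); im,d=r.grab_frame('top'); P=cloud(d,cal,np.ones_like(d,bool))
cal=r.get_calibration('wrist'); im,d=r.grab_frame('wrist'); W=cloud(d,cal,np.ones_like(d,bool))
print('wrist meter',fit(W,(457,-406),0,24,70))
for n,h in H.items():
    if n in SL: 
        f=fit(P,slot(n),0,h+4,27,band=5); k=np.hypot(*(P[:,:2]-slot(n)).T)<11; print(n,uv(f) if f is not None else 0,'ztop',np.percentile(P[k,2],[50,80]).round(1),'want',h+4)
print(yaw()[0],yaw()[2]);move((457.2,-406.1,7,-30.7))
```

```text
wrist meter [  459.05203247  -412.66958618   -66.25189781    90.37588501
    91.03996277 12440.        ]
transformer [-40.9  -0. ] ztop [50.4 52. ] want 50
relay [8.7 1.2] ztop [54.8 56.4] want 54
diecast [48.3 -0. ] ztop [48.1 49.6] want 48
heatsink [91.4  0.1] ztop [47.8 50.1] want 49
spool [-87.   -0.3] ztop [50.3 51.9] want 50
-30.74020119281424 [ 452.54605651 -402.39973915   33.1395991 ]
-> (457.2, -406.1, 7, -30.7) shift [0.16 0.02 0.65] wz -0.01 alt 29.99 dist 27
```

Request:
step_arm(
  series=[0.05,0.01,0.2,0,0,0,0.05,0.01,0.4,0,0,0,0.05,0.01,0.5,0,0,0,0.05,0.01,0.5,0,0,0,0.05,0.01,0.5,0,0,0],
)

```text
clock: 29.9
tool_pos: [457.9, -407.6, 20.7]
orientation: [3.029, -0.832, 0.002]
force: [-0.6, -0.8, 0.3]
finger_gap: 91.6
grasp_force: 0.0
```

```bash
python3 -c "
from h import *
print(yaw()[2]);move((457.2,-406.1,7,-30.7))"
```

```text
[ 457.89971022 -407.56939032   20.70286576]
-> (457.2, -406.1, 7, -30.7) shift [-0.03 -0.02  0.34] wz -0.0 alt 30.0 dist 14
```

Request:
step_arm(
  series=[0,0,0.2,0,0,0,0,0,0.33,0,0,0,0,0,0.33,0,0,0,0,0,0.33,0,0,0],
)

```text
clock: 30.3
tool_pos: [457.4, -407.2, 6.4]
orientation: [-3.029, 0.832, 0.001]
force: [0.9, 1.0, 0.8]
finger_gap: 91.5
grasp_force: 0.0
```

Request:
step_arm(
  series=[0,0,0,0,0,0,0,0,0,0,0,0,0,0,0,0,0,0,0,0,0,0,0,0,0,0,0,0,0,0,0,0,0,0,0,0,0,0,0,0,0,0,0,0,-0.5,0,0,0,0,0,-1.5,0,0,0,0,0,-2.7,0,0,0,0,0,-3.5,0,0,0,0,0,-3.5,0,0,0],
  claw=28,
)

```text
clock: 31.5
tool_pos: [459.4, -409.4, 152.2]
orientation: [3.024, -0.831, 0.013]
force: [-0.8, -0.2, -1.4]
finger_gap: 45.8
grasp_force: 25.0
```

```bash
python3 -c "
from h import *
print(yaw()[2],r.read_state()['finger_gap'])
move((526,269,150,3.2),(500,-50,150,3.2),(526,269,60,3.2))"
```

```text
[ 459.43944029 -409.37815718  152.23866612] 45.8154592065584
-> (526, 269, 150, 3.2) shift [ -7.23 -15.43  -0.06] wz -5.65 alt 24.35 dist 682
-> (500, -50, 150, 3.2) shift [-3.72 -8.24 -0.01] wz -5.65 alt 24.35 dist 362
-> (526, 269, 60, 3.2) shift [ -7.25 -15.44   2.19] wz -5.65 alt 24.35 dist 688
```

Request:
step_arm(
  series=[-7.23,-15.43,0,0,0,-5.65,-7.23,-15.43,0,0,0,-5.65,-7.23,-15.43,0,0,0,-5.65,-7.23,-15.43,0,0,0,-5.65,-7.23,-15.43,0,0,0,-5.65,-7.23,-15.43,0,0,0,-5.65,-7.23,-15.43,0,0,0,-5.65,-7.23,-15.43,0,0,0,-5.65,-7.23,-15.43,0,0,0,-5.65,-7.23,-15.43,0,0,0,-5.65,-7.23,-15.43,0,0,0,-5.65,-7.23,-15.43,0,0,0,-5.65],
)

```text
clock: 32.7
tool_pos: [515.4, 191.7, 145.6]
orientation: [3.14, 0.087, -0.003]
force: [1.0, -0.6, -2.2]
finger_gap: 46.0
grasp_force: 25.0
```

```bash
python3 -c "
from h import *
print(yaw()[0],yaw()[2],r.read_state()['finger_gap'])
move((526,269,150,3.2))"
```

```text
3.184156897337926 [515.41112092 191.72908596 145.55147175] 46.01684888972131
-> (526, 269, 150, 3.2) shift [ 0.37 -1.91 -0.11] wz -0.0 alt 30.0 dist 78
```

Request:
step_arm(
  series=[0.35,-1.85,0,0,0,0,0.35,-1.85,0,0,0,0,0.35,-1.85,0,0,0,0,0.35,-1.85,0,0,0,0,0.35,-1.85,0,0,0,0],
)

```text
clock: 33.2
tool_pos: [525.7, 263.3, 145.9]
orientation: [3.139, 0.086, -0.003]
force: [-0.6, 0.5, -1.1]
finger_gap: 45.9
grasp_force: 25.0
```

Run:
```python
from h import *
cal=r.get_calibration('wrist'); im,d=r.grab_frame('wrist'); cv2.imwrite('pics/w5.png',im[:,:,::-1]); W=cloud(d,cal,np.ones_like(d,bool))
t=np.radians(3.2);u=np.array([np.cos(t),np.sin(t)]);v=np.array([-u[1],u[0]])
q=W[:,:2]-np.array([560,271]);a=q@u;b=q@v;z=W[:,2]
k=(z>84)&(z<98)&(a>0)&(abs(b)<60);print('cab edge a',np.percentile(a[k],[1,5]),k.sum())
k=(z>62)&(z<76)&(a>-70)&(a<10)
for s in(-1,1): print('side',s,np.percentile(b[k&(s*b>60)&(s*b<110)],[5,50,95]) if (k&(s*b>60)&(s*b<110)).sum()>5 else 0)
print(yaw()[0],yaw()[2])
move((526,269,60,3.2),(526,269,31,3.2))
```

```text
cab edge a [38.15506833 40.54254802] 24201
side -1 [-85.75148635 -82.187456   -79.8960009 ]
side 1 [77.62140378 79.84146234 83.4872208 ]
3.0987005623249733 [525.90826572 263.1138944  146.23179282]
-> (526, 269, 60, 3.2) shift [ 0.01 -0.15  2.16] wz -0.02 alt 29.98 dist 86
-> (526, 269, 31, 3.2) shift [ 0.01 -0.15  2.88] wz -0.02 alt 29.98 dist 115
```

View pics/w5.png

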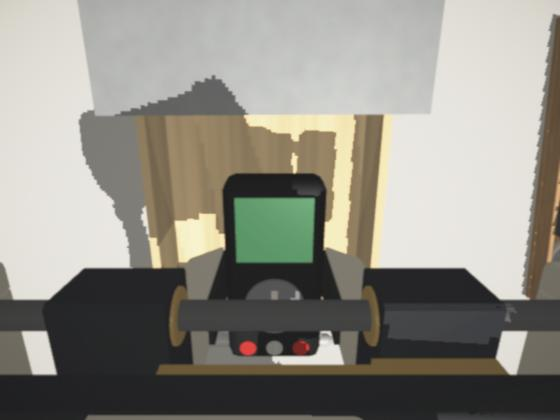

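The meter is held display up over the open drawer, with the floor at about (260,200) and the cabinet edge at row 115. I'm lowering it now.

Request:
step_arm(
  series=[0.01,-0.14,0.7,0,0,0,0.01,-0.14,1.4,0,0,0,0.01,-0.14,2.0,0,0,0,0.01,-0.14,2.4,0,0,0,0.01,-0.14,2.6,0,0,0,0.01,-0.14,2.6,0,0,0],
)

```text
clock: 33.85
tool_pos: [525.8, 269.0, 41.9]
orientation: [3.14, 0.085, -0.003]
force: [0.2, -0.3, -1.1]
finger_gap: 46.0
grasp_force: 25.0
```

```bash
python3 -c "
from h import *
print(yaw()[0],yaw()[2],r.read_state()['force'])
move((526,268,30,3.2))"
```

```text
3.104603754913517 [525.8440287  268.97544393  41.87444958] [ 0.16623243 -0.29094614 -1.0923517 ]
-> (526, 268, 30, 3.2) shift [0.   0.02 0.3 ] wz -0.02 alt 29.98 dist 12
```

Request:
step_arm(
  series=[0,0.02,0.15,0,0,0,0,0.02,0.3,0,0,0,0,0.02,0.3,0,0,0,0,0.02,0.3,0,0,0],
)

```text
clock: 34.25
tool_pos: [526.3, 269.3, 30.9]
orientation: [3.14, 0.087, 0.0]
force: [-0.3, 0.2, -0.9]
finger_gap: 45.7
grasp_force: 25.0
```

Request:
step_arm(
  series=[0,0,0,0,0,0,0,0,0,0,0,0,0,0,0,0,0,0,0,0,0,0,0,0,0,0,0,0,0,0,0,0,-0.6,0,0,0,0,0,-1.8,0,0,0,0,0,-2.8,0,0,0,0,0,-2.8,0,0,0,0,0,-2.8,0,0,0],
  claw=80,
)

```text
clock: 35.25
tool_pos: [526.6, 269.4, 143.6]
orientation: [-3.14, -0.087, -0.003]
force: [-0.2, -0.8, -0.2]
finger_gap: 80.1
grasp_force: 0.0
```

Run:
```python
from h import *
cal=r.get_calibration('wrist'); im,d=r.grab_frame('wrist'); W=cloud(d,cal,np.ones_like(d,bool)); cv2.imwrite('pics/w6.png',im[:,:,::-1])
k=np.hypot(*(W[:,:2]-[550,270]).T)<18; print('meter z',np.percentile(W[k,2],[5,50,95]))
print(yaw()[0],yaw()[2])
move((350,259,140,3.2),(350,259,42,3.2))
```

```text
meter z [ 45.12959315 243.14685921 251.9910105 ]
3.184011916305307 [525.77317703 269.10872258 142.21803935]
-> (350, 259, 140, 3.2) shift [-4.4   0.01  0.06] wz -0.0 alt 30.0 dist 176
-> (350, 259, 42, 3.2) shift [-4.4   0.01  2.51] wz -0.0 alt 30.0 dist 203
```

View pics/w6.png

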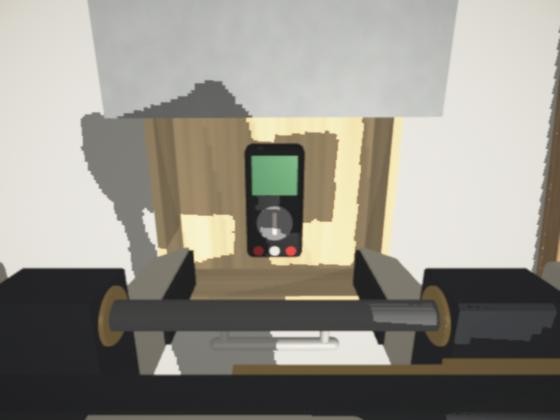

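The meter lies flat, display up, in the drawer at (275,200). I'm moving in front of the handle.

Request:
step_arm(
  series=[-4.4,0.01,0,0,0,0,-4.4,0.01,0,0,0,0,-4.4,0.01,0,0,0,0,-4.4,0.01,0,0,0,0,-4.4,0.01,0.2,0,0,0,-4.4,0.01,0.8,0,0,0,-4.4,0.01,1.4,0,0,0,-4.4,0.01,2.0,0,0,0,-4.4,0.01,2.45,0,0,0,-4.4,0.01,2.45,0,0,0,-4.4,0.01,2.45,0,0,0],
  claw=0,
)

```text
clock: 36.4
tool_pos: [350.6, 258.9, 43.9]
orientation: [3.139, 0.087, -0.003]
force: [0.2, 0.1, 0.7]
finger_gap: 0.8
grasp_force: 0.0
```

Run:
```python
from h import *
print(yaw()[0],yaw()[2],r.read_state()['force'],r.read_state()['finger_gap'])
u=np.array([np.cos(np.radians(3.2)),np.sin(np.radians(3.2))]);p=np.array([350,258.4])
for a in(30,100,160,180): move((*(p+u*a),42,3.2))
```

```text
3.164447993602188 [350.55734797 258.85232848  43.9490925 ] [0.22166261 0.13490014 0.68361623] 0.7692367872446445
-> (np.float64(379.95322292545944), np.float64(260.0746451497949), 42, 3.2) shift [0.74 0.01 0.05] wz -0.01 alt 29.99 dist 29
-> (np.float64(449.8440764181981), np.float64(263.98215049931633), 42, 3.2) shift [2.49 0.01 0.04] wz -0.01 alt 29.99 dist 99
-> (np.float64(509.75052226911697), np.float64(267.3314407989062), 42, 3.2) shift [3.99 0.01 0.04] wz -0.01 alt 29.99 dist 159
-> (np.float64(529.7193375527565), np.float64(268.44787089876945), 42, 3.2) shift [4.49 0.01 0.04] wz -0.01 alt 29.99 dist 179
```

Request:
step_arm(
  series=[0.4,0,0.04,0,0,0,0.7,0,0.04,0,0,0,0.95,0,0.04,0,0,0,1.2,0,0.04,0,0,0,1.5,0,0.04,0,0,0,1.8,0,0.04,0,0,0,2.1,0,0.04,0,0,0,2.4,0,0.04,0,0,0,2.7,0,0.04,0,0,0,3.0,0,0.04,0,0,0,3.3,0,0.04,0,0,0,3.6,0,0.04,0,0,0],
)

```text
clock: 37.6
tool_pos: [495.2, 267.2, 43.0]
orientation: [-3.14, -0.087, 0.0]
force: [-1.5, 0.6, 1.5]
finger_gap: 0.4
grasp_force: 0.7
```

Request:
step_arm(
  series=[0.2,0,0,0,0,0,0.4,0,0,0,0,0,0.55,0,0,0,0,0,0.65,0,0,0,0,0,0.7,0,0,0,0,0,0.7,0,0,0,0,0],
)

```text
clock: 38.2
tool_pos: [522.5, 268.7, 43.1]
orientation: [3.14, 0.087, 0.001]
force: [0.0, -0.2, -0.5]
finger_gap: 0.6
grasp_force: 0.0
```

Run:
```python
from h import *
print(yaw()[0],yaw()[2],r.read_state()['force'])
im,d=r.grab_frame('side'); cal=r.get_calibration('side'); cv2.imwrite('pics/s7.png',im[:,:,::-1])
```

```text
3.18487918035627 [522.4969494  268.65555284  43.05860788] [ 0.00558086 -0.23168915 -0.46859933]
```

View pics/s7.png

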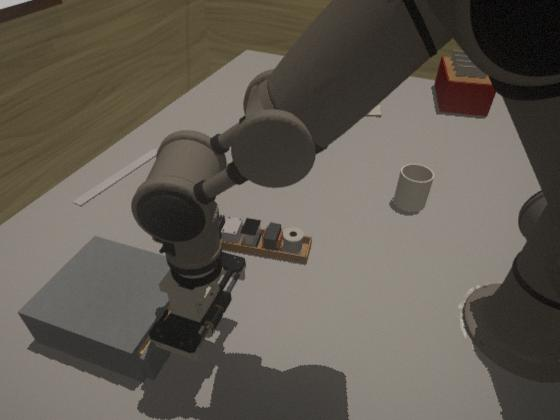

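Request:
step_arm(
  series=[0.07,0,0,0,0,0,0.14,0,0,0,0,0,0.2,0,0,0,0,0,0.2,0,0,0,0,0,0.2,0,0,0,0,0],
)

```text
clock: 38.75
tool_pos: [530.5, 269.1, 43.1]
orientation: [-3.14, -0.087, -0.001]
force: [0.6, 0.2, 0.8]
finger_gap: 0.1
grasp_force: 0.1
```

Request:
step_arm(
  series=[0.05,0,0,0,0,0,0.1,0,0,0,0,0,0.15,0,0,0,0,0,0.15,0,0,0,0,0,0.15,0,0,0,0,0],
)

```text
clock: 39.25
tool_pos: [530.8, 269.1, 42.9]
orientation: [3.138, 0.088, -0.018]
force: [-18.0, -1.1, 13.8]
finger_gap: -0.1
grasp_force: 9.3
```

The drawer has reached its stop, with 18 N and no further travel. I'm retreating to check.

Request:
step_arm(
  series=[0,0,0,0,0,0,-0.3,0,0,0,0,0,-0.8,0,0,0,0,0,-1.6,0,-0.3,0,0,0,-2.4,0,-1.3,0,0,0,-3.2,0,-2.4,0,0,0,-3.4,0,-3.4,0,0,0,-3.4,0,-4.4,0,0,0,-3.4,0,-5.0,0,0,0,-3.4,0,-5.0,0,0,0],
)

```text
clock: 40.25
tool_pos: [402.3, 262.7, 247.1]
orientation: [-3.137, -0.087, -0.013]
force: [0.7, 0.4, -1.1]
finger_gap: 0.3
grasp_force: 0.0
```

Run:
```python
from h import *
ims=[]
for c in('top','side'):
    im,d=r.grab_frame(c); ims.append(im[:,:,::-1])
    if c=='top':
        cal=r.get_calibration(c);P=cloud(d,cal,np.ones_like(d,bool))
        for n in SL:
            f=fit(P,slot(n),0,H[n]+4,27,band=5); k=np.hypot(*(P[:,:2]-slot(n)).T)<11; print(n,uv(f) if f is not None else 0,np.percentile(P[k,2],[50,80]).round(1) if k.sum() else 0,H[n]+4)
        u=np.array([np.cos(np.radians(3.2)),np.sin(np.radians(3.2))]);v=np.array([-u[1],u[0]]);q=P[:,:2]-[708,280.3];a=q@u;b=q@v
        k=(abs(b)<60)&(a<-90)&(a>-190)&(P[:,2]>60)&(P[:,2]<98)
        for lo in range(-150,-90,4):
            m=k&(a>=lo)&(a<lo+4); print(lo,m.sum(),np.median(P[m,2]).round(1) if m.any() else 0,end='; ')
        for q_ in('cab_drawer0_handle','drawer_floor'):
            for e in r.place_of('top',q_)[:1]: print(q_,e['conf'],world('top',d,cal,e['position']))
        for q_ in('mug','tape','screwdriver'):
            for e in r.cut_out('top',q_)[:1]: print(q_,e['conf'],np.round(e['position']))
cv2.imwrite('pics/f8.png',cv2.resize(np.hstack(ims),(800,300)))
```

```text
spool [-86.6  -0.6] [50.6 52.3] 50
transformer [-44.3  -0.1] [50.3 52.6] 50
relay [9.1 0.9] [54.6 56. ] 54
diecast [48.2  0.3] [48.6 50.3] 48
heatsink [91.3 -0.6] [48.4 50.5] 49
-150 0 0; -146 1 61.1; -142 0 0; -138 0 0; -134 1 60.3; -130 146 71.6; -126 106 77.7; -122 105 77.6; -118 102 77.6; -114 180 85.9; -110 115 89.8; -106 101 90.6; -102 112 90.3; -98 99 90.7; -94 101 90.7; cab_drawer0_handle 0.81 [544.0636904  268.76191781  55.53692404]
mug 0.68 [258. 191.]
tape 0.82 [242. 123.]
screwdriver 0.9 [394. 141.]
```

View pics/f8.png

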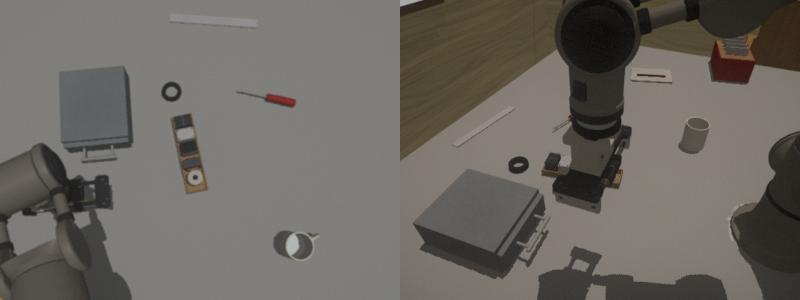

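The top view shows the drawer front flush with the cabinet: the panel sits about 15 mm ahead of the edge, which means shut. All five parts are flat in the carton at (188,150), and the mug, tape and screwdriver look unmoved.

```bash
python3 -c "
from h import *
print(r.job_done())"
```

```text
the job is handed in; nothing more can be done
None
```

Job handed in; the hand-in call returned no verdict. By the last camera check all five spare parts present (there was no capacitor) stand flat in one row in the carton, the drawer is shut with the meter laid in it flat and display up, and the mug, tape and screwdriver look unmoved.

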